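# Slide the soy sauce bottle home

### The arm

A 6-joint arm with a two-finger parallel gripper is mounted at the origin on the work surface. World frame = base frame: x ahead of the robot, y to its left, z up, the work surface at z = 0. Lengths are in m, angles in degrees, forces in N, time in s.
With the tool pointing down it reaches from about 0.25 to 0.725 m from the base axis. Payload 9.7 kg.
Tool frame: the origin (TCP) lies midway between the tips of the shut fingers; the grasp point (between the pads) lies 19 mm behind it (bot.hold_point_z is the distance from the TCP to the grasp point, in m); z points along the fingers, y is the line along which they close (so a half turn about z gives the same grasp; the last joint's range is limited). The gripper opens to 85 mm and grips with 20 to 120 N. Pads are 22 mm wide; open, the fingers measure 114 mm over their backs; the gripper's body (76 mm by 85 mm) begins 54 mm behind the grasp point. The pads swing forward as they close: fully open they stand 13 mm farther back than shut.
Start: joints at [-70.302, 4.979, 10.078, 95.1, 0, 90], TCP at [0.185, -0.518, 0.231] pointing down, gripper open.
Joint ranges: [-179.16, 179.16], [-48.56, 103.87], [-65.8, 70.77], [-126.05, 130.52], [-82.76, 87.17], [-180, 180]. Speed limits (degrees/s): [127.2, 127.2, 147.25, 180, 180, 180].

### API

Orientations are given as [roll, pitch, yaw] about the fixed x, y, z axes, in that order (R = Rz(yaw) Ry(pitch) Rx(roll)).
In Python, from workcell import bot gives the robot as it stands.
- The arm moves only by the tool play_rows, never from a script. Its argument "steps" is a list that holds one entry, the list of rows, each a list of 4 numbers: the shift along the tool's x, y, z in m, then the turn about the tool's z in rad. In form: [[[tx, ty, tz, yaw], ...]]. A call has exactly 5 rows; each row shifts and turns the commanded pose from where the row before left it, along the tool's axes as they then stand; what a row does not reach is not made up. A row lasts 1/12 s, in which the tool goes at most 41.7 mm and 7.16 degrees, less where a joint would pass 70% of its speed; a pose out of reach is approached as far as the arm can. A call is refused whole if a number of a shift passes 0.0417 or a number of a turn 0.125, either way. A call with a gripper value outside its range is refused whole. "gripper" is the finger opening in m, from 0 to 0.0854, set as the call begins (left out, the last holds). The fingers move at their own pace and stop on an object; "squeeze" is the grip in N (left out, the last holds). Time passes only in rows, so rows that do not move let the fingers close, or fill a call up. It gives the time, the measured TCP pose, the force, the opening and the grip force at its end, in the units of the state.
- bot.get_obs(): the state, without advancing time (a new reading comes with each control period).
- bot.camera(name): name is "scene" or "side" or "wrist"; returns a dict with "img" (384x512x3 uint8, blue, green, red), "vfov" (degrees; the focal length in pixels is half the picture's height over the tangent of half this angle, whatever the lens; pixels are square), "cx", "cy" (the principal point, pixels), "xyz" and "attitude" of the camera in the world. Camera axes: x right, y down, z forward; pixel columns grow to the right and rows downward; lengths in m; the calibration is good to about 2 mm. A picture is of the moment at which its call begins. There is no depth.
- bot.job_done(): hands the job in; it is judged then, once.
The state is a dict: "time": time; "q": joint angles; "qd": joint speeds; "joint_efforts": joint torques, N m; "ee_pos": TCP position; "tcp_rot": TCP orientation; "wrist_force": force on the tool from outside, world axes, zero at the start; "torque": the same for the moment, N m; "opening": finger opening in m; "grasp_force": force on a finger pad.
Only numpy, scipy, OpenCV 4.12 (cv2) and the standard library are available. Lean on these libraries where they do the work, as an engineer would, in place of code of your own. Each camera call takes 0.05 s, during which the arm holds its last target. There are 200 camera calls.

### The job

Put the tall dark soy sauce bottle away: push it along the counter with the fingertips, low on its body so that it stays upright, into the empty steel bottle stall until it stands fully home against the stall's back wall. Only push it: do not grip it, lift it or let it tip, and leave the red chili bottle in the other stall and everything else on the counter where they are.

Things in the scene. Friction and masses are not known exactly. Their poses are not given: they have to be found in the camera images.
- soy_bottle: Tall, nearly empty soy sauce bottle, dark brown with paper label and red cap, loose and upright on the counter: round, 64 mm in diameter, 250 mm tall, 0.3 to 0.65 kg. Origin at the centre of its underside, z up along its axis. It slides when pushed within about 30 mm of its foot and can tip when pushed higher up.
- stall_empty: Empty bottle stall fixed to the counter: U-shaped fence of 4 mm steel strip, 30 mm high, no floor (a flat green patch marks the place). Origin on the counter where the bottle's centre belongs; x points inwards to the back wall, y across, z up. Back wall's inner face at x = +34 mm; side walls 88 mm apart inside, to x = -26 mm, then flared 30 degrees to the mouth at x = -48 mm, facing the robot's left.
- stall_full: The other stall, identical to the first in shape, fixed to the counter, and occupied by the red chili bottle. It may stand nearer to or farther from the robot than the empty one.
- chili_bottle: Red chili sauce bottle with a yellow cap, 64 mm in diameter, 220 mm tall, standing loose in the other stall; to be left alone. Origin at the centre of its underside.
- skewer_cup: Blue cup of wooden skewers, loose, 72 mm in diameter, cup 90 mm and skewers 180 mm tall. Bystander, to be left alone. Origin at the centre of its underside.
- cup_stack: Stack of white paper cups, loose, 79 mm in diameter, 168 mm tall. Bystander, to be left alone. Origin at the centre of its underside.
- salt_jar: Small glass salt jar with a steel cap, loose, 48 mm in diameter, 85 mm tall. Bystander, to be left alone. Origin at the centre of its underside.
- mug: White mug behind the stalls, loose, 76 mm in diameter, 85 mm tall, with a handle. Bystander, to be left alone. Origin at the centre of its underside.
Things that resemble listed ones, but are neither listed nor needed, are in the scene too. What is shaped like the soy_bottle but purple is not meant. Leave any blue look-alike of the stall_empty alone.

How it is judged (in metres and radians):
At the end, for the whole second after the job is handed in: The soy bottle stands upright (within 3 degrees) and still on the counter in the empty stall, between its side walls and with its centre within 12 mm of the marked home point along the stall (that is, no more than about 14 mm short of the back wall) (x of soy_bottle in the frame of stall_empty between -0.012 and 0.012 m and y of soy_bottle in the frame of stall_empty between -0.022 and 0.022 m and angle between soy_bottle's own z axis and vertical below 0.05 rad and height (world z) of soy_bottle below 0.004 m and linear speed of soy_bottle below 0.01 m/s); the robot touches nothing.
It fails at once if the soy bottle tips by more than 14 degrees (angle between soy_bottle's own z axis and vertical above 0.25 rad).
It fails at once if the soy bottle is lifted off the counter by more than 10 mm (height (world z) of soy_bottle above 0.01 m).
It fails at once if the soy bottle is gripped: the fingers touch it while it stands between them at the grasp point (horizontal distance between the grasp point and soy_bottle below 0.022 m and height (world z) of the grasp point below 0.27 m and contact force between the fingers and soy_bottle above 0.3 N).
It fails at once if the chili bottle is shifted by more than 15 mm or tipped (distance of chili_bottle from where it was at the start of the episode above 0.015 m or angle between chili_bottle's own z axis and vertical above 0.2 rad).
It fails at once if another thing on the counter is shifted by more than 20 mm (distance of any of skewer_cup, cup_stack, salt_jar, mug from where it was at the start of the episode above 0.02 m).
It also fails if it takes over 72 s, if anything falls off the work surface, if the arm or the gripper's body presses on something with over 40 N, if the wrist force passes 120 N, or if a joint passes its speed limit or range.

## Working session

There is one attempt and no reset: what is moved stays moved. The work goes in short steps, Python scripts to look and compute and a tool call to move; the robot and the scene stay as the last step left them, time stands still between calls to the robot, and variables do not carry over. Pictures are saved under pics/ and viewed, at most 10 in all, crops included, and the job is handed in when it is done.

Besides the shell and the picture viewer there is one more tool, called after "Call:" by a JSON object that holds its "fn" and its "kwargs". play_rows: Moves the arm, as the interface text tells. Its arguments: {"type":"object","properties":{"steps":{"type":"array","items":{"type":"array","items":{"type":"array","items":{"type":"number"}}}},"gripper":{"type":"number"},"squeeze":{"type":"number"}},"required":["steps"]}

```bash
mkdir -p pics
python3 - <<'E'
from workcell import bot
import cv2
for n in("scene","side"):
    c=bot.camera(n); cv2.imwrite(f"pics/{n}0.png",c["img"]); print(n,c["vfov"],c["cx"],c["cy"],c["xyz"],c["attitude"])
o=bot.get_obs(); print(o["time"],o["ee_pos"],o["tcp_rot"],o["opening"],bot.hold_point_z)
E
```

```text
scene 50.07025941363469 252.71466841492344 197.85355123378628 [ 1.09129782 -0.44658392  0.8349152 ] [-136.68689312    0.99990456   52.21664851]
side 44.20684833616342 256.44279317685096 186.02853267236952 [0.15299655 1.02385579 0.98339097] [-130.27846413   -0.41620892 -160.15789007]
0.1 [ 0.18533283 -0.51762535  0.23067943] [-1.79933717e+02 -1.82366650e-03  1.96982832e+01] 0.08540230458337268 0.0187
```

View pics/scene0.png

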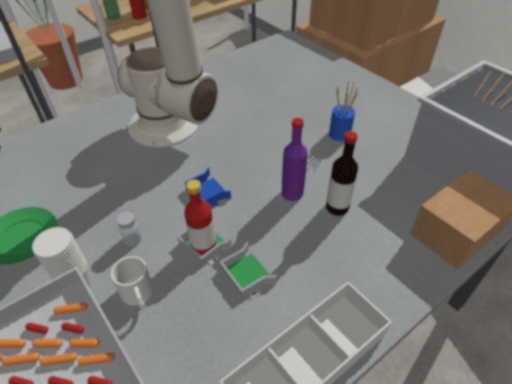

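View pics/side0.png

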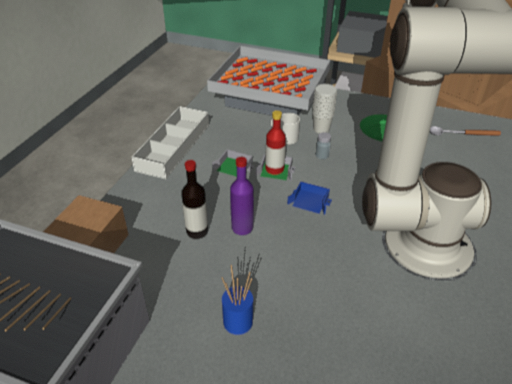

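The scene picture shows the soy bottle (foot about (339,212), cap (350,137)), and the purple look-alike is beside it at (293,197). The empty stall's green patch is at (248,270), next to the chili stall. In the side picture the soy foot is at (197,236) and the patch at (237,163). I'll measure these more closely next.

```bash
cat > h.py <<'E'
import numpy as np,cv2
from scipy.spatial.transform import Rotation as R
def K(c):
    f=c["img"].shape[0]/2/np.tan(np.radians(c["vfov"]/2)); return f
def ray(c,u,v,z=0.):
    f=K(c); d=R.from_euler("xyz",c["attitude"],degrees=True).apply([(u-c["cx"])/f,(v-c["cy"])/f,1.])
    p=np.array(c["xyz"]); return p+d*(z-p[2])/d[2]
def proj(c,P):
    q=R.from_euler("xyz",c["attitude"],degrees=True).inv().apply(np.atleast_2d(P)-c["xyz"]); f=K(c)
    return np.c_[c["cx"]+f*q[:,0]/q[:,2],c["cy"]+f*q[:,1]/q[:,2]]
def circ(x,y,r,z,n=60):
    a=np.linspace(0,2*np.pi,n); return np.c_[x+r*np.cos(a),y+r*np.sin(a),0*a+z]
E
python3 - <<'E'
from workcell import bot
from h import *
ims=[]
for n,reg,foot,cap in(("scene",(200,240,290,310),(339,214),(350,136)),("side",(215,150,254,180),(197,237),(190,164))):
    c=bot.camera(n); im=c["img"].astype(int)
    x0,y0,x1,y1=reg; g=(im[...,1]>im[...,0]+50)&(im[...,1]>im[...,2]+50); m=np.zeros_like(g);m[y0:y1,x0:x1]=g[y0:y1,x0:x1]
    if n=="scene": m[:,:225]=0
    m=m.astype(np.uint8); k,l,s,ce=cv2.connectedComponentsWithStats(m); i=1+np.argmax(s[1:,4])
    ys,xs=np.nonzero(l==i); P=np.array([ray(c,u,v)[:2] for u,v in zip(xs,ys)])
    print(n,"patch",s[i],P.mean(0),cv2.minAreaRect((P*1000).astype(np.float32)))
    # red cap
    r=(im[...,2]>120)&(im[...,1]<60)&(im[...,0]<70); r[:, :]&=False if 0 else True
    w=np.zeros_like(r); w[cap[1]-12:cap[1]+12,cap[0]-12:cap[0]+12]=True
    ys,xs=np.nonzero(r&w); print("cap px",xs.mean(),ys.mean(),len(xs),ray(c,xs.mean(),ys.mean(),.238))
    b=ray(c,*foot); d=b[:2]-c["xyz"][:2]; d/=np.linalg.norm(d); print("foot centre",b[:2]+.032*d)
    for nm,(u,v) in {"scene":dict(chili=(204,254),purple=(293,199),skew=(341,138)),"side":dict(chili=(276,174),purple=(242,234),skew=(238,332))}[n].items():
        b=ray(c,u,v);d=b[:2]-c["xyz"][:2]; d/=np.linalg.norm(d); print(nm,b[:2]+.034*d)
    X,Y=(200,120) if n=="scene" else (160,130)
    ims.append(cv2.resize(c["img"][Y:Y+190,X:X+160],None,fx=2.5,fy=2.5,interpolation=cv2.INTER_CUBIC))
cv2.imwrite("pics/crop1.png",np.hstack(ims))
E
```

```text
scene patch [230 255  38  32 661] [ 0.64048757 -0.13133196] ((639.874267578125, -131.73837280273438), (70.23490142822266, 68.15139770507812), 85.36137390136719)
cap px 350.45 135.18333333333334 60 [0.62407321 0.18882164 0.238     ]
foot centre [0.63319918 0.19423895]
chili [ 0.50498898 -0.17286169]
purple [0.50956858 0.13288181]
skew [0.40792192 0.43484258]
side patch [221 159  15  17 183] [ 0.66228173 -0.13360685] ((664.2416381835938, -130.85110473632812), (47.33737564086914, 88.47335052490234), 21.823564529418945)
cap px 189.53658536585365 164.890243902439 82 [0.63627042 0.17532063 0.238     ]
foot centre [0.63865512 0.17235025]
chili [ 0.50991431 -0.18340313]
purple [0.519429   0.11321075]
skew [0.41364496 0.41438448]
```

View pics/crop1.png

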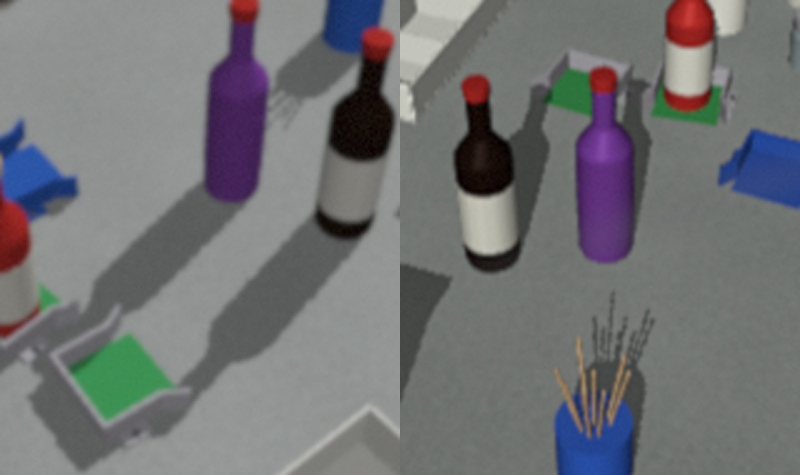

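Both views agree on the layout: the soy bottle is near (0.635, 0.183) and the stall near (0.64, -0.131), with its mouth facing +y. They still differ by about 20 mm along the lines of sight. I'll raise the arm and get a closer wrist view over the stall.

Call:
{"fn": "play_rows", "kwargs": {"steps": [[[0,0,-0.026,0],[0,0,-0.026,0],[0,0,-0.026,0],[0,0,-0.026,0],[0,0,-0.026,0]]]}}

```text
time: 0.62
ee_pos: [0.1853, -0.5175, 0.3624]
tcp_rot: [-180.0, -0.0, 19.7]
wrist_force: [0.5, -0.9, -0.4]
opening: 0.0855
grasp_force: 0.0
```

Call:
{"fn": "play_rows", "kwargs": {"steps": [[[0.029,-0.019,0,0],[0.029,-0.019,0,0],[0.029,-0.019,0,0],[0.029,-0.019,0,0],[0.029,-0.019,0,0]]]}}

```text
time: 1.03
ee_pos: [0.2905, -0.3782, 0.3612]
tcp_rot: [-180.0, 0.0, 19.7]
wrist_force: [0.5, -0.1, 0.6]
opening: 0.0853
grasp_force: 0.0
```

Call:
{"fn": "play_rows", "kwargs": {"steps": [[[0.029,-0.019,0,0],[0.029,-0.019,0,0],[0.029,-0.019,0,0],[0.029,-0.019,0,0],[0.029,-0.019,0,0]]]}}

```text
time: 1.45
ee_pos: [0.395, -0.2396, 0.3613]
tcp_rot: [180.0, -0.0, 19.7]
wrist_force: [0.5, -1.0, -0.2]
opening: 0.0856
grasp_force: 0.0
```

Call:
{"fn": "play_rows", "kwargs": {"steps": [[[0.029,-0.019,0,0],[0.029,-0.019,0,0],[0.029,-0.019,0,0],[0.029,-0.019,0,0],[0.029,-0.019,0,0]]]}}

```text
time: 1.87
ee_pos: [0.4996, -0.1012, 0.3613]
tcp_rot: [180.0, -0.0, 19.7]
wrist_force: [0.5, -0.4, 1.1]
opening: 0.0858
grasp_force: 0.0
```

Call:
{"fn": "play_rows", "kwargs": {"steps": [[[0,0,0,0.0688],[0,0,0,0.0688],[0,0,0,0.0688],[0,0,0,0.0688],[0,0,0,0.0688]]]}}

```text
time: 2.28
ee_pos: [0.4989, -0.1027, 0.3611]
tcp_rot: [-180.0, 0.0, -0.2]
wrist_force: [0.2, 0.3, 0.9]
opening: 0.0851
grasp_force: 0.0
```

Run:
```python
from workcell import bot
from h import *
c=bot.camera("wrist"); s=bot.camera("scene"); print({k:v for k,v in c.items() if k!="img"})
o=bot.get_obs(); print(o["time"],o["ee_pos"],o["tcp_rot"],o["q"],"tcp in scene",proj(s,o["ee_pos"]))
cv2.imwrite("pics/w1.png",c["img"]); cv2.imwrite("pics/s1.png",s["img"])
np.savez("w1.npz",**{k:np.array(v) for k,v in c.items()}); np.savez("s1.npz",**{k:np.array(v) for k,v in s.items()})
```

```text
{'vfov': 64.03117659169699, 'cx': 256.4814281980012, 'cy': 192.93709122775638, 'xyz': array([ 0.57790835, -0.10292604,  0.50411425]), 'attitude': array([ 1.61739032e+02, -9.18159722e-03, -9.00982552e+01])}
2.3833 [ 0.49889836 -0.10282649  0.36113138] [-1.79996453e+02  1.52616850e-02 -7.65652267e-02] [-1.16462178e+01  4.71191164e+00  2.47587312e+01  1.10062483e+02
  4.14314045e-04  1.68430348e+02] tcp in scene [[210.67575815 112.81947003]]
```

View pics/w1.png

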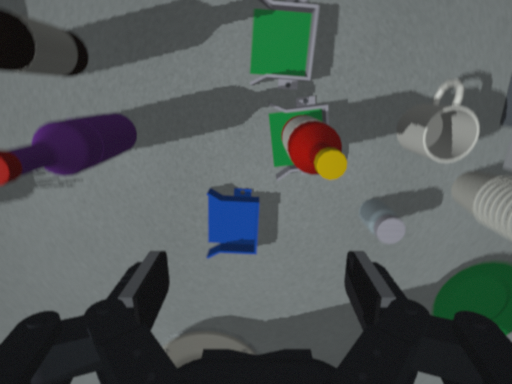

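View pics/s1.png

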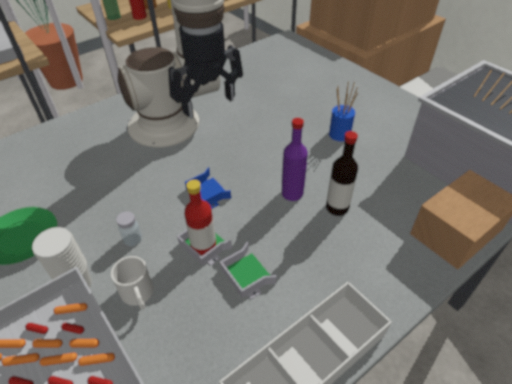

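The wrist view shows the stall's patch at about (282,42), open to the left (+y), and the soy foot at about (75,53). The scene view shows the gripper's knuckles wider than its tips, so I need its side profile and better positions.

Run:
```python
from h import *
w=dict(np.load("w1.npz")); s=dict(np.load("s1.npz"))
im=w["img"].astype(int); g=((im[...,1]>im[...,0]+40)&(im[...,1]>im[...,2]+40)).astype(np.uint8); g[90:]=0
ys,xs=np.nonzero(g); P=np.array([ray(w,u,v)[:2] for u,v in zip(xs,ys)])
print("wrist patch",xs.min(),xs.max(),ys.min(),ys.max(),P.mean(0),cv2.minAreaRect((P*1000).astype(np.float32)))
for nm,(u,v) in dict(soyR=(87,54),purR=(136,128),chilibase=(300,135)).items(): print(nm,ray(w,u,v))
# scene: warp to gripper plane x=.51
x=.505; co=np.array([[x,-.22,.52],[x,.02,.52],[x,.02,.32],[x,-.22,.32]]); px=proj(s,co).astype(np.float32)
H=cv2.getPerspectiveTransform(px,np.float32([[0,0],[720,0],[720,600],[0,600]]))
a=cv2.warpPerspective(s["img"],H,(720,600),flags=cv2.INTER_CUBIC)
for k in range(0,13): cv2.line(a,(k*60,0),(k*60,600),(0,255,255) if k%2==0 else (90,90,0),1)
for k in range(0,11): cv2.line(a,(0,k*60),(720,k*60),(0,255,255),1)
cv2.imwrite("pics/grip.png",a)
```

```text
wrist patch 250 310 11 73 [ 0.64739164 -0.13775138] ((645.6275634765625, -137.44497680664062), (83.10186004638672, 87.00590515136719), 85.87474822998047)
soyR [0.63206685 0.15180553 0.        ]
purR [0.52240669 0.0917687  0.        ]
chilibase [ 0.51073299 -0.17371517  0.        ]
```

View pics/grip.png

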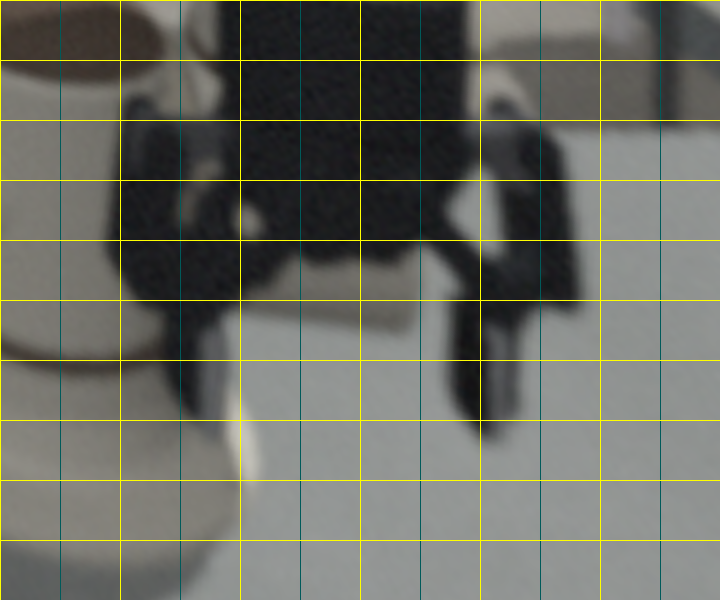

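The profile shows the outer knuckles at half-width about 77 mm, starting about 40 mm above the open tips. The tips' backs are at 57 mm. So I'll push along -y with the outside of the open finger, the tips just above the counter. The soy bottle is at about (0.635, 0.183) and home at about (0.647, -0.145). Joint 6 would run past its range at yaw 0 on that side, so first a half turn.

Call:
{"fn": "play_rows", "kwargs": {"steps": [[[0,0,0,-0.1047],[0,0,0,-0.1047],[0,0,0,-0.1047],[0,0,0,-0.1047],[0,0,0,-0.1047]]]}}

```text
time: 2.8
ee_pos: [0.4988, -0.1029, 0.3612]
tcp_rot: [-180.0, 0.0, 30.4]
wrist_force: [0.3, 0.1, 0.4]
opening: 0.0857
grasp_force: 0.0
```

Call:
{"fn": "play_rows", "kwargs": {"steps": [[[0,0,0,-0.1047],[0,0,0,-0.1047],[0,0,0,-0.1047],[0,0,0,-0.1047],[0,0,0,-0.1047]]]}}

```text
time: 3.22
ee_pos: [0.4988, -0.1029, 0.3612]
tcp_rot: [-180.0, 0.0, 60.4]
wrist_force: [0.3, -0.8, 0.3]
opening: 0.0848
grasp_force: 0.0
```

Call:
{"fn": "play_rows", "kwargs": {"steps": [[[0,0,0,-0.1047],[0,0,0,-0.1047],[0,0,0,-0.1047],[0,0,0,-0.1047],[0,0,0,-0.1047]]]}}

```text
time: 3.63
ee_pos: [0.4988, -0.1029, 0.3612]
tcp_rot: [-180.0, -0.0, 90.4]
wrist_force: [0.3, 0.4, -0.8]
opening: 0.0855
grasp_force: 0.0
```

Call:
{"fn": "play_rows", "kwargs": {"steps": [[[0,0,0,-0.1047],[0,0,0,-0.1047],[0,0,0,-0.1047],[0,0,0,-0.1047],[0,0,0,-0.1047]]]}}

```text
time: 4.05
ee_pos: [0.4988, -0.1029, 0.3612]
tcp_rot: [-180.0, -0.0, 120.4]
wrist_force: [-0.4, -0.3, -1.0]
opening: 0.0854
grasp_force: 0.0
```

Call:
{"fn": "play_rows", "kwargs": {"steps": [[[0,0,0,-0.1047],[0,0,0,-0.1047],[0,0,0,-0.1047],[0,0,0,-0.1047],[0,0,0,-0.1047]]]}}

```text
time: 4.47
ee_pos: [0.4989, -0.1029, 0.3612]
tcp_rot: [180.0, -0.0, 150.4]
wrist_force: [-0.3, -0.5, -0.6]
opening: 0.0853
grasp_force: 0.0
```

Call:
{"fn": "play_rows", "kwargs": {"steps": [[[0,0,0,-0.1047],[0,0,0,-0.1047],[0,0,0,-0.1047],[0,0,0,-0.1047],[0,0,0,-0.1047]]]}}

```text
time: 4.88
ee_pos: [0.4988, -0.1029, 0.3612]
tcp_rot: [180.0, -0.0, -179.6]
wrist_force: [-0.3, 0.6, 0.3]
opening: 0.0855
grasp_force: 0.0
```

Run:
```python
from h import *
from workcell import bot
s=dict(np.load("s1.npz")); o=bot.get_obs(); print(o["ee_pos"],o["tcp_rot"],o["q"])
for u,v in((413,238),(455,262),(360,352),(341,140)): print(u,v,ray(s,u,v)[:2])
```

```text
[ 0.498825   -0.10292756  0.36120099] [ 1.79998561e+02 -1.09605196e-02 -1.79595471e+02] [-1.16582941e+01  4.70407148e+00  2.47587195e+01  1.10065667e+02
 -8.82994313e-04 -1.20628226e+01]
413 238 [0.82492855 0.2555951 ]
455 262 [0.93294276 0.27439012]
360 352 [ 0.94175706 -0.07035485]
341 140 [0.43587086 0.40056641]
```

Call:
{"fn": "play_rows", "kwargs": {"steps": [[[-0.0054,0.0289,0,0],[-0.0054,0.0289,0,0],[-0.0054,0.0289,0,0],[-0.0054,0.0289,0,0],[-0.0054,0.0289,0,0]]]}}

```text
time: 5.3
ee_pos: [0.526, 0.0429, 0.3613]
tcp_rot: [-180.0, 0.0, -179.9]
wrist_force: [0.6, -0.5, 0.7]
opening: 0.0856
grasp_force: 0.0
```

Call:
{"fn": "play_rows", "kwargs": {"steps": [[[-0.0054,0.0289,0,0],[-0.0054,0.0289,0,0],[-0.0054,0.0289,0,0],[-0.0054,0.0289,0,0],[-0.0054,0.0289,0,0]]]}}

```text
time: 5.72
ee_pos: [0.5531, 0.1876, 0.3612]
tcp_rot: [-180.0, -0.0, -179.9]
wrist_force: [0.4, -0.2, 0.8]
opening: 0.0852
grasp_force: 0.0
```

Call:
{"fn": "play_rows", "kwargs": {"steps": [[[-0.0054,0.0289,0,0],[-0.0054,0.0289,0,0],[-0.0054,0.0289,0,0],[-0.0054,0.0289,0,0],[-0.0054,0.0289,0,0]]]}}

```text
time: 6.13
ee_pos: [0.5801, 0.3319, 0.3613]
tcp_rot: [180.0, 0.0, -179.9]
wrist_force: [1.1, -0.3, 0.8]
opening: 0.0855
grasp_force: 0.0
```

Call:
{"fn": "play_rows", "kwargs": {"steps": [[[0,0,0.032,0],[0,0,0.032,0],[0,0,0.032,0],[0,0,0.032,0],[0,0,0.032,0]]]}}

```text
time: 6.55
ee_pos: [0.5804, 0.3308, 0.205]
tcp_rot: [-180.0, -0.0, -179.9]
wrist_force: [0.8, -0.3, -1.3]
opening: 0.0856
grasp_force: 0.0
```

Call:
{"fn": "play_rows", "kwargs": {"steps": [[[0,0,0.032,0],[0,0,0.032,0],[0,0,0.032,0],[0,0,0.032,0],[0,0,0.032,0]]]}}

```text
time: 6.97
ee_pos: [0.5803, 0.3305, 0.0454]
tcp_rot: [-180.0, -0.0, -179.9]
wrist_force: [0.0, 0.4, 1.1]
opening: 0.0856
grasp_force: 0.0
```

Call:
{"fn": "play_rows", "kwargs": {"steps": [[[-0.012,0,0.004,0],[-0.012,0,0.004,0],[-0.012,0,0.004,0],[-0.012,0,0.004,0],[-0.012,0,0.004,0]]]}}

```text
time: 7.38
ee_pos: [0.641, 0.3306, 0.0265]
tcp_rot: [-180.0, -0.0, -179.9]
wrist_force: [0.6, 0.3, -0.5]
opening: 0.0854
grasp_force: 0.0
```

Run:
```python
from workcell import bot
from h import *
a=bot.camera("scene"); b=bot.camera("side"); w=bot.camera("wrist")
o=bot.get_obs(); print(o["time"],o["ee_pos"],o["tcp_rot"],o["q"],w["xyz"],o["wrist_force"])
f=2.6
A=cv2.resize(a["img"][20:250,200:380],None,fx=2.2,fy=2.2,interpolation=cv2.INTER_CUBIC)
B=cv2.resize(b["img"][60:290,130:310],None,fx=2.2,fy=2.2,interpolation=cv2.INTER_CUBIC)
cv2.imwrite("pics/st.png",np.hstack([A,B]))
```

```text
7.5333 [0.64055429 0.33036587 0.02598922] [-1.79962699e+02 -7.87745502e-02 -1.79974390e+02] [2.72812674e+01 2.93896273e+01 1.75907290e+01 7.82882127e+01
 2.91582495e-03 2.72556298e+01] [0.56006476 0.33026385 0.16864572] [ 0.2858271  -0.38695687 -0.27482242]
```

View pics/st.png

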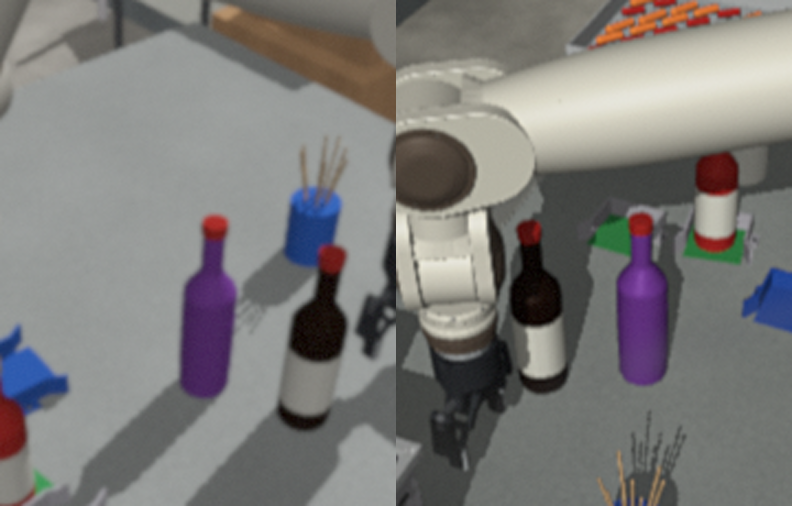

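The staging picture shows the gripper beside the soy bottle, standing upright and clear. Next I'll check the forearm height over the purple bottle.

Run:
```python
from workcell import bot
from h import *
b=bot.camera("side"); a=bot.camera("scene")
def rp(c,u,v,ang):
    d=ray(c,u,v,0)-c["xyz"]; n=np.array([-np.sin(ang),np.cos(ang),0]); t=-(n@c["xyz"])/(n@d); return c["xyz"]+t*d
for nm,x,y in(("hub c",433,170),("forearm bottom",640,165),("forearm bot2",545,172),("wrist col bottom",455,330),("knuckle",470,400),("tip",462,465)):
    u,v=(x-396)/2.2+130,y/2.2+60; print(nm,rp(b,u,v,np.radians(27.3)))
# refine soy + purple axis by label/silhouette: triangulate cap-centre and foot rays
def tri(p,q):
    o1,o2=a["xyz"],b["xyz"]; d1=ray(a,*p)-o1; d2=ray(b,*q)-o2
    M=np.c_[d1,-d2]; t=np.linalg.lstsq(M,o2-o1,rcond=None)[0]; return (o1+t[0]*d1+o2+t[1]*d2)/2, np.linalg.norm(o1+t[0]*d1-o2-t[1]*d2)
print("soy cap",tri((350.4,135.2),(189.5,164.9)))
print("purple cap",tri((297,125),(241,161)))
```

```text
hub c [0.64154858 0.33112791 0.42224213]
forearm bottom [0.46652025 0.24078906 0.41202822]
forearm bot2 [0.54837518 0.28303753 0.41135627]
wrist col bottom [0.646677   0.33377489 0.21528825]
knuckle [0.64407146 0.33243007 0.10525704]
tip [ 0.66431409  0.34287807 -0.00640578]
soy cap (array([0.63073171, 0.18216153, 0.2447949 ]), np.float64(0.0030575746590266475))
purple cap (array([0.51803211, 0.11704235, 0.23990388]), np.float64(0.0019704226797094184))
```

Call:
{"fn": "play_rows", "kwargs": {"steps": [[[0,0,0.006,0],[0,0,0.006,0],[0,0,0.006,0],[0,0,0.006,0],[0,0,0.006,0]]]}}

```text
time: 8.05
ee_pos: [0.6402, 0.3307, -0.0038]
tcp_rot: [-180.0, -0.0, 180.0]
wrist_force: [0.6, -1.0, -0.1]
opening: 0.0855
grasp_force: 0.0
```

The forearm clears at 0.41 m, and triangulation puts the soy bottle at (0.631, 0.182). I'll lower the tips close to the counter and approach slowly.

Call:
{"fn": "play_rows", "kwargs": {"steps": [[[0.001,0,0.001,0],[0.001,0,0.001,0],[0.001,0,0.001,0],[0,0,0.001,0],[0,0,0.001,0]]]}}

```text
time: 8.47
ee_pos: [0.6377, 0.3308, -0.0077]
tcp_rot: [180.0, 0.0, 180.0]
wrist_force: [-0.3, 0.1, 0.9]
opening: 0.0854
grasp_force: 0.0
```

Call:
{"fn": "play_rows", "kwargs": {"steps": [[[0,-0.006,0,0],[0,-0.006,0,0],[0,-0.006,0,0],[0,-0.006,0,0],[0,-0.004,0,0]]]}}

```text
time: 8.88
ee_pos: [0.6377, 0.3016, -0.0078]
tcp_rot: [-180.0, 0.0, 179.9]
wrist_force: [-0.0, 0.9, 0.5]
opening: 0.0854
grasp_force: 0.0
```

Call:
{"fn": "play_rows", "kwargs": {"steps": [[[0,-0.003,0,0],[0,-0.003,0,0],[0,-0.003,0,0],[0,-0.003,0,0],[0,-0.003,0,0]]]}}

```text
time: 9.3
ee_pos: [0.6375, 0.2877, -0.008]
tcp_rot: [180.0, -0.0, 180.0]
wrist_force: [-1.1, 3.7, 1.7]
opening: 0.0857
grasp_force: 0.0
```

```bash
cat > soy.py <<'E'
from workcell import bot
from h import *
def cap(c,guess):
    im=c["img"].astype(int); r=(im[...,2]>110)&(im[...,1]<60)&(im[...,0]<70)
    w=np.zeros_like(r); x,y=map(int,guess); w[max(y-13,0):y+13,max(x-13,0):x+13]=1
    ys,xs=np.nonzero(r&w); return (xs.mean(),ys.mean(),len(xs)) if len(xs) else None
def tri(a,b,p,q):
    o1,o2=a["xyz"],b["xyz"]; d1=ray(a,*p)-o1; d2=ray(b,*q)-o2
    t=np.linalg.lstsq(np.c_[d1,-d2],o2-o1,rcond=None)[0]; return (o1+t[0]*d1+o2+t[1]*d2)/2,np.linalg.norm(o1+t[0]*d1-o2-t[1]*d2)
def look(x,y,save=None,crop=None):
    a,b=bot.camera("scene"),bot.camera("side"); G=[x,y,.243]
    p=cap(a,proj(a,G)[0]); q=cap(b,proj(b,G)[0]); print("cap px",p,q)
    if p and q: print("cap xyz",tri(a,b,p[:2],q[:2]))
    o=bot.get_obs(); print(o["time"],o["ee_pos"],o["wrist_force"],o["torque"])
    if save:
        f=[]
        for c in(a,b):
            u,v=proj(c,[x,y,.1])[0].astype(int); u=min(max(u,90),422);v=min(max(v,115),269)
            f.append(cv2.resize(c["img"][v-115:v+115,u-90:u+90],None,fx=2.2,fy=2.2,interpolation=cv2.INTER_CUBIC))
        cv2.imwrite(save,np.hstack(f))
E
python3 -c "
from soy import *
look(.631,.182)"
```

```text
cap px (np.float64(352.26190476190476), np.float64(135.5952380952381), 42) None
9.4 [ 0.63760803  0.28752926 -0.00792442] [-0.78572836  0.75162279 -0.58387478] [0.08929526 0.02520812 0.00137437]
```

```bash
cat >> soy.py <<'E'
def edges(c,ref,x,y):
    """left silhouette edge (px) of the bottle per height, vs reference picture: tilt check"""
    s=[]
    for z in(.02,.05,.08,.11,.2,.22,.245):
        u,v=proj(c,[x,y,z])[0]; r=int(round(v)); g=cv2.GaussianBlur(c["img"],(3,3),0)[r].astype(int).sum(1)
        seg=np.diff(g)[int(u)-22:int(u)]; s.append((z,round(u,1),r,int(u)-22+int(np.argmin(seg)),int(seg.min())))
    return s
E
python3 - <<'E'
from soy import *
a=bot.camera("scene"); s=dict(np.load("s1.npz"))
for c in(s,a):
    print(*edges(c,None,.631,.182),sep="\n"); print(cap(c,(351,136)))
d=np.abs(a["img"].astype(int)-s["img"]).sum(2)>60; print([ (v,np.nonzero(d[v,300:360])[0][[0,-1]]+300 if d[v,300:360].any() else None) for v in range(128,222,6)])
E
```

```text
(0.02, np.float64(338.0), 202, 325, -79)
(0.05, np.float64(339.5), 194, 326, -46)
(0.08, np.float64(341.1), 186, 327, -43)
(0.11, np.float64(342.7), 178, 330, -81)
(0.2, np.float64(348.1), 151, 342, -106)
(0.22, np.float64(349.4), 144, 344, -82)
(0.245, np.float64(351.1), 135, 329, -27)
(np.float64(350.5820895522388), np.float64(135.62686567164178), 67)
(0.02, np.float64(338.0), 202, 325, -73)
(0.05, np.float64(339.5), 194, 326, -47)
(0.08, np.float64(341.1), 186, 327, -44)
(0.11, np.float64(342.7), 178, 331, -82)
(0.2, np.float64(348.1), 151, 342, -116)
(0.22, np.float64(349.4), 144, 344, -79)
(0.245, np.float64(351.1), 135, 329, -26)
(np.float64(351.94736842105266), np.float64(136.05263157894737), 38)
[(128, None), (134, array([346, 355])), (140, None), (146, None), (152, None), (158, array([359, 359])), (164, None), (170, array([357, 359])), (176, array([355, 359])), (182, array([354, 359])), (188, array([353, 359])), (194, array([352, 358])), (200, array([351, 359])), (206, array([350, 358])), (212, array([346, 357])), (218, array([343, 351]))]
```

The bottle hasn't moved and still stands upright, with contact just beginning. I'll push gently and check for tilt.

Call:
{"fn": "play_rows", "kwargs": {"steps": [[[0,-0.002,0,0],[0,-0.002,0,0],[0,-0.002,0,0],[0,-0.002,0,0],[0,-0.002,0,0]]]}}

```text
time: 9.87
ee_pos: [0.6376, 0.2777, -0.0079]
tcp_rot: [180.0, 0.0, 180.0]
wrist_force: [-0.7, 3.3, 1.0]
opening: 0.0854
grasp_force: 0.0
```

Run:
```python
from soy import *
a=bot.camera("scene")
print(*edges(a,None,.631,.182),sep="\n"); print(cap(a,(351,136)))
look(.632,.175,"pics/p1.png")
```

```text
(0.02, np.float64(338.0), 202, 323, -51)
(0.05, np.float64(339.5), 194, 324, -46)
(0.08, np.float64(341.1), 186, 325, -46)
(0.11, np.float64(342.7), 178, 328, -114)
(0.2, np.float64(348.1), 151, 340, -120)
(0.22, np.float64(349.4), 144, 340, -54)
(0.245, np.float64(351.1), 135, 329, -28)
(np.float64(349.025), np.float64(137.95), 40)
cap px (np.float64(348.5609756097561), np.float64(137.82926829268294), 41) None
10.0167 [ 0.63754453  0.27744088 -0.00806041] [-0.27864345  1.28560602 -0.24981832] [ 0.21216691  0.00164553 -0.0035023 ]
```

View pics/p1.png

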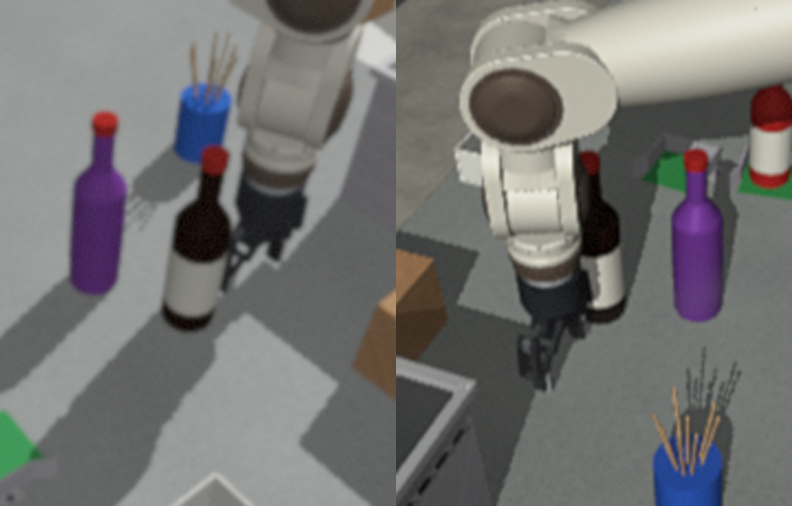

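The bottle slid about 10 mm with all its edges shifting equally, so it stays upright, and the push force is about 3 N. It sits a little off the pusher's centre, so I'll back off, centre on it, aim at the home point and carry on.

Call:
{"fn": "play_rows", "kwargs": {"steps": [[[0,0.006,0,0],[0.005,0,0,-0.025],[0.005,0,0,-0.025],[0,0,0,0],[0,-0.003,0,0]]]}}

```text
time: 10.43
ee_pos: [0.6272, 0.281, -0.0079]
tcp_rot: [180.0, -0.0, -177.1]
wrist_force: [-0.1, 0.7, 0.4]
opening: 0.0855
grasp_force: 0.0
```

Call:
{"fn": "play_rows", "kwargs": {"steps": [[[0,-0.003,0,0],[0,-0.003,0,0],[0,-0.003,0,0],[0,-0.003,0,0],[0,-0.003,0,0]]]}}

```text
time: 10.85
ee_pos: [0.6286, 0.2654, -0.0078]
tcp_rot: [180.0, 0.0, -177.2]
wrist_force: [-0.3, 2.6, -0.6]
opening: 0.0854
grasp_force: 1.2
```

Call:
{"fn": "play_rows", "kwargs": {"steps": [[[0,-0.003,0,0],[0,-0.003,0,0],[0,-0.003,0,0],[0,-0.003,0,0],[0,-0.003,0,0]]]}}

```text
time: 11.27
ee_pos: [0.6292, 0.2504, -0.0079]
tcp_rot: [180.0, 0.0, -177.2]
wrist_force: [-1.0, 3.0, 1.5]
opening: 0.0852
grasp_force: 1.0
```

Call:
{"fn": "play_rows", "kwargs": {"steps": [[[0,-0.003,0,0],[0,-0.003,0,0],[0,-0.003,0,0],[0,-0.003,0,0],[0,-0.003,0,0]]]}}

```text
time: 11.68
ee_pos: [0.6299, 0.2354, -0.008]
tcp_rot: [180.0, -0.0, -177.2]
wrist_force: [-0.2, 3.1, 0.9]
opening: 0.0852
grasp_force: 1.0
```

```bash
cat >> soy.py <<'E'
def fit(c,x0,y0):
    """silhouette: dark-band foot + cap in scene picture -> position from both edges of the cap / foot"""
    p=cap(c,proj(c,[x0,y0,.243])[0]); print("cap",p, "pred",proj(c,[x0,y0,.243])[0], "->",ray(c,p[0],p[1],.243)[:2] if p else None)
    for z in(.02,.05,.09,.11):
        u,v=proj(c,[x0,y0,z])[0]; r=int(round(v)); g=cv2.GaussianBlur(c["img"],(3,3),0)[r].astype(int).sum(1); d=np.diff(g)
        L=int(u)-26+int(np.argmin(d[int(u)-26:int(u)-5])); print(z,"axis",round(u,1),"left",L,"pred",round(u-32e-3*K(c)/np.linalg.norm(np.array([x0,y0,z])-c["xyz"]),1))
E
python3 - <<'E'
from soy import *
a=bot.camera("scene"); o=bot.get_obs(); print(o["time"],o["ee_pos"],o["wrist_force"]); fit(a,.635,o["ee_pos"][1]-.107)
E
```

```text
11.7333 [ 0.62996968  0.23482455 -0.00796485] [-0.07117899  2.10888373  0.51916914]
cap (np.float64(337.6818181818182), np.float64(146.22727272727272), 22) pred [335.5020936  146.50366735] -> [0.63736982 0.13227903]
0.02 axis 324.5 left 312 pred 312.5
0.05 axis 325.8 left 313 pred 313.6
0.09 axis 327.6 left 314 pred 315.0
0.11 axis 328.5 left 316 pred 315.8
```

The bottle follows upright at about (0.635, 0.128), just as predicted. Continuing.

Call:
{"fn": "play_rows", "kwargs": {"steps": [[[0,-0.004,0,0],[0,-0.004,0,0],[0,-0.004,0,0],[0,-0.004,0,0],[0,-0.004,0,0]]]}}

```text
time: 12.15
ee_pos: [0.6309, 0.2152, -0.008]
tcp_rot: [-180.0, -0.0, -177.2]
wrist_force: [-0.4, 3.0, 1.3]
opening: 0.0854
grasp_force: 1.0
```

Call:
{"fn": "play_rows", "kwargs": {"steps": [[[0,-0.004,0,0],[0,-0.004,0,0],[0,-0.004,0,0],[0,-0.004,0,0],[0,-0.004,0,0]]]}}

```text
time: 12.57
ee_pos: [0.6319, 0.1953, -0.0079]
tcp_rot: [180.0, 0.0, -177.2]
wrist_force: [-0.6, 2.3, 0.5]
opening: 0.0854
grasp_force: 1.0
```

Call:
{"fn": "play_rows", "kwargs": {"steps": [[[0,-0.004,0,0],[0,-0.004,0,0],[0,-0.004,0,0],[0,-0.004,0,0],[0,-0.004,0,0]]]}}

```text
time: 12.98
ee_pos: [0.6329, 0.1753, -0.008]
tcp_rot: [180.0, -0.0, -177.2]
wrist_force: [0.2, 3.0, -0.4]
opening: 0.0857
grasp_force: 1.0
```

Call:
{"fn": "play_rows", "kwargs": {"steps": [[[0,-0.004,0,0],[0,-0.004,0,0],[0,-0.004,0,0],[0,-0.004,0,0],[0,-0.004,0,0]]]}}

```text
time: 13.4
ee_pos: [0.6339, 0.1554, -0.008]
tcp_rot: [-180.0, -0.0, -177.2]
wrist_force: [0.7, 3.0, 1.2]
opening: 0.0854
grasp_force: 1.0
```

Run:
```python
from soy import *
a=bot.camera("scene"); o=bot.get_obs(); print(o["time"],o["ee_pos"],o["wrist_force"]); y=o["ee_pos"][1]-.107; fit(a,.639,y); look(.639,y)
```

```text
13.45 [ 0.63393291  0.15464696 -0.00797436] [-0.54142902  0.92107165  0.0321868 ]
cap (np.float64(312.5), np.float64(163.0), 6) pred [310.41144814 162.52958926] -> [0.64290216 0.05008232]
0.02 axis 303.0 left 290 pred 290.5
0.05 axis 303.8 left 291 pred 291.1
0.09 axis 305.1 left 299 pred 291.9
0.11 axis 305.7 left 294 pred 292.4
cap px (np.float64(312.4), np.float64(163.0), 5) None
13.55 [ 0.63384756  0.15521694 -0.0080819 ] [-0.42039574  0.05312262 -0.09362395] [-0.00167918  0.02166732  0.01342701]
```

Call:
{"fn": "play_rows", "kwargs": {"steps": [[[0,-0.004,0,0],[0,-0.004,0,0],[0,-0.004,0,0],[0,-0.004,0,0],[0,-0.004,0,0]]]}}

```text
time: 13.97
ee_pos: [0.6348, 0.1354, -0.008]
tcp_rot: [180.0, -0.0, -177.2]
wrist_force: [-0.0, 2.5, 0.9]
opening: 0.0856
grasp_force: 0.9
```

Call:
{"fn": "play_rows", "kwargs": {"steps": [[[0,-0.004,0,0],[0,-0.004,0,0],[0,-0.004,0,0],[0,-0.004,0,0],[0,-0.004,0,0]]]}}

```text
time: 14.38
ee_pos: [0.6358, 0.1154, -0.008]
tcp_rot: [-180.0, -0.0, -177.2]
wrist_force: [-0.2, 2.1, 0.1]
opening: 0.0854
grasp_force: 0.9
```

Call:
{"fn": "play_rows", "kwargs": {"steps": [[[0,-0.004,0,0],[0,-0.004,0,0],[0,-0.004,0,0],[0,-0.004,0,0],[0,-0.004,0,0]]]}}

```text
time: 14.8
ee_pos: [0.6368, 0.0954, -0.008]
tcp_rot: [-180.0, -0.0, -177.2]
wrist_force: [-0.2, 2.6, 1.1]
opening: 0.0852
grasp_force: 0.9
```

Call:
{"fn": "play_rows", "kwargs": {"steps": [[[0,-0.004,0,0],[0,-0.004,0,0],[0,-0.004,0,0],[0,-0.004,0,0],[0,-0.004,0,0]]]}}

```text
time: 15.22
ee_pos: [0.6378, 0.0755, -0.008]
tcp_rot: [180.0, -0.0, -177.2]
wrist_force: [-0.1, 3.1, 0.4]
opening: 0.0853
grasp_force: 0.9
```

Call:
{"fn": "play_rows", "kwargs": {"steps": [[[0,-0.004,0,0],[0,-0.004,0,0],[0,-0.004,0,0],[0,-0.004,0,0],[0,-0.004,0,0]]]}}

```text
time: 15.63
ee_pos: [0.6388, 0.0555, -0.008]
tcp_rot: [-180.0, -0.0, -177.2]
wrist_force: [0.8, 3.1, 0.1]
opening: 0.0854
grasp_force: 0.9
```

Run:
```python
from soy import *
a=bot.camera("scene"); o=bot.get_obs(); print(o["time"],o["ee_pos"],o["wrist_force"]); y=o["ee_pos"][1]-.107; fit(a,.644,y); look(.644,y,"pics/p2.png")
```

```text
15.6833 [ 0.63880979  0.0547968  -0.00800447] [0.47565875 1.49782377 0.38340689]
cap (np.float64(274.75), np.float64(180.0), 4) pred [276.23369312 184.36837988] -> [ 0.63230905 -0.04637108]
0.02 axis 274.0 left 260 pred 261.0
0.05 axis 274.3 left 261 pred 260.9
0.09 axis 274.6 left 266 pred 260.8
0.11 axis 274.8 left 262 pred 260.8
cap px (np.float64(273.75), np.float64(180.25), 4) None
15.7833 [ 0.63874027  0.05532319 -0.00810005] [ 0.25004205  1.1655873  -0.09760666] [ 0.00706403 -0.01028689 -0.00583479]
```

View pics/p2.png

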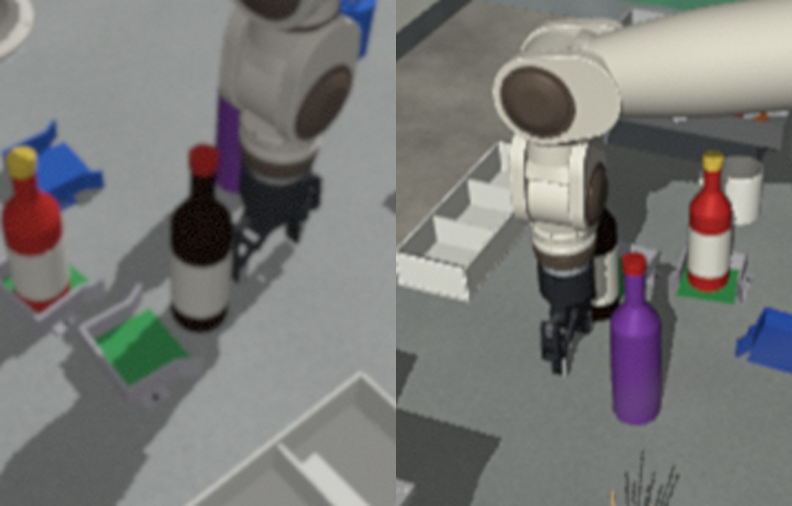

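The bottle stands upright at the mouth at about (0.644, -0.052), in line with the stall. I'll push it in more slowly.

Call:
{"fn": "play_rows", "kwargs": {"steps": [[[0,-0.003,0,0],[0,-0.003,0,0],[0,-0.003,0,0],[0,-0.003,0,0],[0,-0.003,0,0]]]}}

```text
time: 16.2
ee_pos: [0.6395, 0.0407, -0.0079]
tcp_rot: [180.0, 0.0, -177.2]
wrist_force: [-0.2, 2.3, 1.2]
opening: 0.0855
grasp_force: 0.9
```

Call:
{"fn": "play_rows", "kwargs": {"steps": [[[0,-0.003,0,0],[0,-0.003,0,0],[0,-0.003,0,0],[0,-0.003,0,0],[0,-0.003,0,0]]]}}

```text
time: 16.62
ee_pos: [0.6403, 0.0256, -0.008]
tcp_rot: [180.0, -0.0, -177.2]
wrist_force: [-1.1, 2.7, 1.1]
opening: 0.0853
grasp_force: 1.0
```

Call:
{"fn": "play_rows", "kwargs": {"steps": [[[0,-0.003,0,0],[0,-0.003,0,0],[0,-0.003,0,0],[0,-0.003,0,0],[0,-0.003,0,0]]]}}

```text
time: 17.03
ee_pos: [0.641, 0.0107, -0.008]
tcp_rot: [180.0, -0.0, -177.2]
wrist_force: [0.2, 2.4, 0.6]
opening: 0.0855
grasp_force: 1.0
```

Call:
{"fn": "play_rows", "kwargs": {"steps": [[[0,-0.003,0,0],[0,-0.003,0,0],[0,-0.003,0,0],[0,-0.003,0,0],[0,-0.003,0,0]]]}}

```text
time: 17.45
ee_pos: [0.6417, -0.0043, -0.008]
tcp_rot: [-180.0, 0.0, -177.2]
wrist_force: [0.1, 2.5, 0.2]
opening: 0.0854
grasp_force: 1.0
```

Run:
```python
from soy import *
a=bot.camera("scene"); o=bot.get_obs(); print(o["time"],o["ee_pos"],o["wrist_force"]); y=o["ee_pos"][1]-.107; fit(a,.647,y)
```

```text
17.5 [ 0.64176016 -0.0048444  -0.00797633] [-0.58236738  1.07933145 -0.78135201]
cap (np.float64(253.6), np.float64(197.0), 5) pred [254.06844918 198.53800551] -> [ 0.64311718 -0.10999786]
0.02 axis 255.5 left 232 pred 242.2
0.05 axis 255.3 left 233 pred 241.6
0.09 axis 255.1 left 245 pred 240.9
0.11 axis 255.0 left 242 pred 240.6
```

Call:
{"fn": "play_rows", "kwargs": {"steps": [[[0,-0.002,0,0],[0,-0.002,0,0],[0,-0.002,0,0],[0,-0.002,0,0],[0,-0.002,0,0]]]}}

```text
time: 17.92
ee_pos: [0.6422, -0.0142, -0.008]
tcp_rot: [180.0, 0.0, -177.2]
wrist_force: [-0.4, 2.4, -0.3]
opening: 0.0853
grasp_force: 0.9
```

Call:
{"fn": "play_rows", "kwargs": {"steps": [[[0,-0.002,0,0],[0,-0.002,0,0],[0,-0.002,0,0],[0,-0.002,0,0],[0,-0.002,0,0]]]}}

```text
time: 18.33
ee_pos: [0.6427, -0.0242, -0.008]
tcp_rot: [180.0, -0.0, -177.2]
wrist_force: [0.3, 2.7, 0.9]
opening: 0.0852
grasp_force: 0.9
```

Call:
{"fn": "play_rows", "kwargs": {"steps": [[[0,-0.0015,0,0],[0,-0.0015,0,0],[0,-0.001,0,0],[0,-0.001,0,0],[0,-0.001,0,0]]]}}

```text
time: 18.75
ee_pos: [0.643, -0.0301, -0.008]
tcp_rot: [-180.0, -0.0, -177.2]
wrist_force: [0.2, 2.1, 0.8]
opening: 0.0855
grasp_force: 0.9
```

Run:
```python
from soy import *
a=bot.camera("scene"); o=bot.get_obs(); print(o["time"],o["ee_pos"],o["wrist_force"]); y=o["ee_pos"][1]-.107; fit(a,.647,y)
```

```text
18.8 [ 0.64299936 -0.0302373  -0.00796201] [-0.4651384   2.96223825  0.18415509]
cap (np.float64(243.5), np.float64(201.0), 4) pred [243.79905388 204.47340161] -> [ 0.63923942 -0.13213977]
0.02 axis 247.0 left 227 pred 233.5
0.05 axis 246.6 left 224 pred 232.8
0.09 axis 246.1 left 235 pred 231.8
0.11 axis 245.8 left 232 pred 231.3
```

Now about -0.137. I'll advance in 1 mm rows until the force rises at the back wall.

Call:
{"fn": "play_rows", "kwargs": {"steps": [[[0,-0.001,0,0],[0,-0.001,0,0],[0,-0.001,0,0],[0,-0.001,0,0],[0,-0.001,0,0]]]}}

```text
time: 19.22
ee_pos: [0.6432, -0.0351, -0.008]
tcp_rot: [180.0, -0.0, -177.2]
wrist_force: [0.7, 2.5, 0.2]
opening: 0.0855
grasp_force: 0.9
```

Call:
{"fn": "play_rows", "kwargs": {"steps": [[[0,-0.001,0,0],[0,-0.001,0,0],[0,-0.0005,0,0],[0,-0.0005,0,0],[0,0,0,0]]]}}

```text
time: 19.63
ee_pos: [0.6434, -0.0381, -0.008]
tcp_rot: [-180.0, -0.0, -177.2]
wrist_force: [0.3, 1.3, -0.4]
opening: 0.0856
grasp_force: 0.8
```

Call:
{"fn": "play_rows", "kwargs": {"steps": [[[0,-0.001,0,0],[0,-0.001,0,0],[0,-0.0005,0,0],[0,-0.0005,0,0],[0,0,0,0]]]}}

```text
time: 20.05
ee_pos: [0.6435, -0.0411, -0.008]
tcp_rot: [-180.0, -0.0, -177.2]
wrist_force: [0.4, 2.4, 0.7]
opening: 0.0859
grasp_force: 0.8
```

Run:
```python
from soy import *
a=bot.camera("scene"); o=bot.get_obs(); print(o["time"],o["ee_pos"],o["wrist_force"]); y=o["ee_pos"][1]-.107; fit(a,.647,y)
```

```text
20.1 [ 0.64351398 -0.04104674 -0.00799335] [0.18542289 2.36773155 0.12128426]
cap (np.float64(241.0), np.float64(203.8), 5) pred [239.34608034 207.04708399] -> [ 0.64215374 -0.14043849]
0.02 axis 243.3 left 217 pred 229.8
0.05 axis 242.8 left 224 pred 229.0
0.09 axis 242.2 left 231 pred 227.9
0.11 axis 241.9 left 228 pred 227.3
```

Call:
{"fn": "play_rows", "kwargs": {"steps": [[[0,-0.0005,0,0],[0,-0.0005,0,0],[0,-0.0005,0,0],[0,-0.0005,0,0],[0,-0.0005,0,0]]]}}

```text
time: 20.52
ee_pos: [0.6442, -0.042, -0.0073]
tcp_rot: [179.9, 0.1, -177.1]
wrist_force: [1.0, 13.0, 4.1]
opening: 0.0855
grasp_force: 5.4
```

Call:
{"fn": "play_rows", "kwargs": {"steps": [[[0,-0.0005,0,0],[0,-0.0005,0,0],[0,-0.0005,0,0],[0,0,0,0],[0,0,0,0]]]}}

```text
time: 20.93
ee_pos: [0.6447, -0.0423, -0.0068]
tcp_rot: [179.8, 0.1, -177.0]
wrist_force: [0.8, 17.6, 6.9]
opening: 0.0852
grasp_force: 7.5
```

The force has risen to 17 N, so the bottle is against the back wall. Backing off gently.

Call:
{"fn": "play_rows", "kwargs": {"steps": [[[0,0.001,0,0],[0,0.001,0,0],[0,0.001,0,0],[0,0.001,0,0],[0,0.002,0,0]]]}}

```text
time: 21.35
ee_pos: [0.6433, -0.0394, -0.0082]
tcp_rot: [-180.0, -0.0, -177.2]
wrist_force: [0.6, 0.0, 0.3]
opening: 0.0854
grasp_force: 0.0
```

Call:
{"fn": "play_rows", "kwargs": {"steps": [[[0,0.008,0,0],[0,0.012,0,0],[0,0.015,0,0],[0,0.015,0,0],[0,0.01,0,0]]]}}

```text
time: 21.77
ee_pos: [0.6403, 0.0234, -0.008]
tcp_rot: [180.0, -0.0, -177.1]
wrist_force: [0.2, -0.5, 0.5]
opening: 0.0852
grasp_force: 0.0
```

Run:
```python
from soy import *
a=bot.camera("scene"); fit(a,.645,-.146); look(.645,-.146,"pics/p3.png")
```

```text
cap (np.float64(240.75), np.float64(203.5), 4) pred [239.58020868 205.96167305] -> [ 0.64120954 -0.14034522]
0.02 axis 243.5 left 217 pred 230.0
0.05 axis 243.0 left 223 pred 229.2
0.09 axis 242.4 left 230 pred 228.1
0.11 axis 242.1 left 228 pred 227.5
cap px (np.float64(241.16666666666666), np.float64(203.33333333333334), 6) None
21.9167 [ 0.64043865  0.02225527 -0.00793436] [ 0.46042306 -0.24157424 -0.40337638] [-0.00943569  0.04334682 -0.01582723]
```

View pics/p3.png

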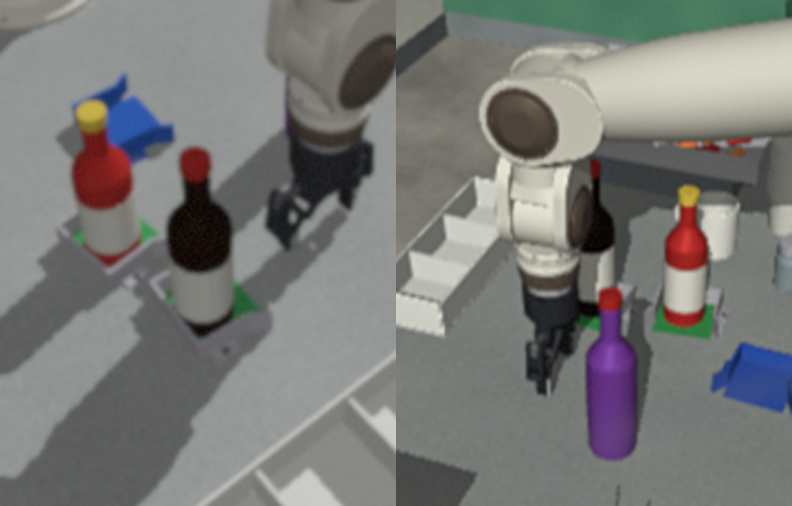

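The bottle stands upright inside the empty stall against its back wall, as the chili bottle does in its own. The gripper is clear and reads no force.

```bash
python3 -c "
from workcell import bot
print(bot.job_done())"
```

```text
the job is handed in; nothing more can be done
None
```

I pushed the soy bottle upright into the empty stall until the force rose at the back wall, backed the gripper clear and handed the job in; no verdict came back.

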